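Hang the wooden tool holder on the two pins of the bench rail

ROBOT

A 6-joint arm with a two-finger parallel gripper is mounted at the origin on a cart in front of the work surface, level with it; the furniture and walls round the work are solid. World frame = base frame: x ahead of the robot, y to its left, z up, the work surface at z = 0. Lengths are in mm, angles in rad, forces in N, time in s.
With the tool pointing down it reaches from about 275 to 850 mm from the base axis. Payload 5.2 kg.
Tool frame: the origin (TCP) lies between the finger pads; the fingertips stand 17 mm ahead of it and the grasp point (between the pads) lies 2 mm behind it; z points along the fingers, y is the direction in which the jaws open and shut (so a half turn about z gives the same grasp; the last joint's range is limited). The gripper opens to 85 mm and grips with 20 to 120 N. Pads are 22 mm wide; open, the fingers measure 114 mm over their backs; the gripper's body (76 mm by 85 mm) begins 54 mm behind the grasp point. The pads swing forward as they close: fully open they stand 13 mm farther back than shut.
Start: joints at [0.95, 0.259, 1.535, -0, 1.348, -0.203], TCP at [223.142, 502.705, 248.31] pointing down, gripper open.
Joint ranges: [-3.14, 3.14], [-0.91, 2.08], [0.19, 2.58], [-1.22, 4.36], [0.22, 2.71], [-3.12, 3.12]. Speed limits (rad/s): [2.57, 2.57, 3.14, 3.14, 3.14, 3.14].

INTERFACE

Orientations are given as a rotation vector (axis times angle).
In Python, from workcell import bot gives the robot as it stands.
- The arm moves only by the tool arm_command, never from a script. Its argument "plan" is a list of rows, each a list of 2 entries, a list of its own where there are three numbers: the shift along the world's x, y, z in mm, then the turn about the world's z in degrees. In form: [[[x, y, z], yaw], ...]. A call has 1 to 5 rows; each row shifts and turns the commanded pose from where the row before left it; what a row does not reach is not made up. A row lasts 1/8 s, in which the tool goes at most 62.5 mm and 10.7 degrees, less where a joint would pass 70% of its speed; a pose out of reach is approached as far as the arm can. A call is refused whole if a number of a shift passes 62.5 or a number of a turn 10.7, either way. A call with a gripper value outside its range is refused whole. "jaw" is the opening, from -1 (shut) to 1 (fully open), so that 0 is half open, set as the call begins (left out, the last holds). The fingers move at their own pace and stop on an object; "grip_force" is the grip in N (left out, the last holds). Time passes only in rows, so rows that do not move let the fingers close. It gives the time, the measured TCP pose, the force and the opening at its end, in the units of the state.
- bot.read_state(): the state, without advancing time (a new reading comes with each control period).
- bot.grab_frame(name): name is "scene" or "top" or "wrist"; returns a dict with "img" (400x640x3 uint8, red, green, blue), "mtx" (3x3 intrinsics, pixels), "extrinsics" (4x4, takes a point from camera to world coordinates). Camera axes: x right, y down, z forward; pixel columns grow to the right and rows downward; lengths in mm; the calibration is good to about 2 mm. A picture is of the moment at which its call begins. There is no depth.
- bot.hand_in(): hands the job in, once; it reports no verdict.
The state is a dict: "time_s": time; "q": joint angles; "qvel": joint speeds; "tau": joint torques, N m; "ee_pos": TCP position; "ee_rot": TCP orientation; "ft_force": force on the tool from outside, world axes, zero at the start; "ft_torque": the same for the moment, N m; "gripper_width": finger opening in mm.
Only numpy, scipy, OpenCV 4.12 (cv2) and the standard library are available. Lean on these libraries where they do the work, as an engineer would, in place of code of your own. Each camera call takes 0.05 s, during which the arm holds its last target. There are 200 camera calls.

TASK

Pick up the small wooden tool holder by the tab on its top and hang it on the bench rail, tray towards the robot, so that both upright pins come up through the two holes of its metal flange and the flange lies fully home on top of the rail. Feel for the pins gently rather than forcing the holder down, let go of it once it hangs, and leave the jar of tacks and the flat white chalk where they are.

Things in the scene. Friction and masses are not known exactly. Their poses are not given: they have to be found in the camera images.
- holder_grip (a point): Pale wooden tool holder, 120 mm wide, 126 high, 0.32 kg, loose, upright. An upright board 10 mm thick has a tray at its foot, out to -53 mm in x, and above the flange a grip tab 60 mm wide (y), 10 thick (x): grip it from above across x. Point: tab centre, 22 mm above the flange top, 102 above the foot, 24 below the tab top. x: horizontal, tray side to flange side; y: width; z: up.
- holder_flange (a point): The holder's steel flange, 5 mm thick, on its +x side: midway between its two through holes, on its underside; 25 mm in +x from and 27 mm below the tab centre, 75 mm above the foot. Axes as the tab's. At y = +35 mm a round 11 mm hole; at y = -35 mm a slot 11 mm in x, 16 mm in y. The flange reaches 17 mm beyond the holes in +x and 60 mm either way in y.
- rail: Fixed wooden rail: beam 34 mm deep (x), 170 long (y), its flat top 125 mm above the table, on two posts and a base plate 100 x 170 x 12 mm. Origin: centre of the base's underside, on the table. x: horizontal, across the beam to its far side; y: along the beam; z: up. When hung, the holder's tray is on the -x side, its board 3 mm before the beam, its foot 50 mm above the table.
- rail_top (a point): Middle of the rail's top, over the groove along it (axes as the rail). A steel strip in the groove bears two fixed upright pins, 8 mm thick, 70 mm apart in y, at x = 0, tips 19 mm above this point. The strip is clamped where it was last left: the pair's middle is up to 18 mm to either side of this point along y, not measured. The pins do not give way to gentle pushing.
- jar: Screw jar of tacks with a lid, 60 mm across, 74 mm high, loose on the table, a bystander. Origin: centre of its underside.
- chalk: Flat white piece of chalk, 44 x 50 x 8 mm, loose on the table, a bystander. Origin: centre of its underside.

How it is judged (in metres and radians):
At the end, for the whole second after the job is handed in: The holder hangs on both pins with its flange flat on the rail's top: in the rail's frame the tab's centre is 148 to 155 mm up (152 mm when home), 20 to 30 mm before the pin line, within 22 mm of the rail's middle, in line with the rail within 0.10 rad and upright within 0.12 rad (z of holder_grip in the frame of rail between 0.148 and 0.155 m and x of holder_grip in the frame of rail between -0.03 and -0.02 m and y of holder_grip in the frame of rail between -0.022 and 0.022 m and angle between the y axis of holder_grip and the y axis of rail, either way round below 0.1 rad and angle between holder_grip's own z axis and vertical below 0.12 rad); the robot touches nothing.
It fails at once if the holder is pressed against the rail or its pins with more than 40 N (contact force between holder and rail above 40 N).
It fails at once if the jar or the chalk is moved by more than 25 mm (distance of any of jar, chalk from where it was at the start of the episode above 0.025 m).
It also fails if it takes over 64 s, if anything falls off the work surface, if the arm or the gripper's body presses on something with over 40 N, if the wrist force passes 120 N, or if a joint passes its speed limit or range.

## Working session

There is one attempt and no reset: what is moved stays moved. The work goes in short steps, Python scripts to look and compute and a tool call to move; the robot and the scene stay as the last step left them, time stands still between calls to the robot, and variables do not carry over. Pictures are saved under pics/ and viewed, about 8 in all and at most 12, crops included, and the job is handed in when it is done.

Besides the shell and the picture viewer there is one more tool, called after "Request:" in YAML: its name, and indented under it one key for each argument. arm_command: Moves the arm, as the interface text tells. Its arguments: {"type":"object","properties":{"plan":{"type":"array"},"jaw":{"type":"number"},"grip_force":{"type":"number"}},"required":["plan"]}

```bash
mkdir -p pics; cat > h.py <<'E'
import numpy as np, cv2
from workcell import bot
def grab(n,f=None):
    r=bot.grab_frame(n)
    if f: cv2.imwrite('pics/'+f,cv2.cvtColor(r['img'],cv2.COLOR_RGB2BGR))
    np.savez('cal_'+n,img=r['img'],m=r['mtx'],e=r['extrinsics'])
    return r
def ray(m,e,p):
    d=e[:3,:3]@np.linalg.inv(m)@np.array([p[0],p[1],1.]); return e[:3,3],d
def onz(n,p,z):
    c=np.load('cal_%s.npz'%n); o,d=ray(c['m'],c['e'],p); return o+d*(z-o[2])/d[2]
def tri(obs):
    A=np.zeros((3,3));b=np.zeros(3)
    R=[ray(m,e,p) for m,e,p in obs]
    for o,d in R:
        d=d/np.linalg.norm(d);P=np.eye(3)-np.outer(d,d);A+=P;b+=P@o
    X=np.linalg.solve(A,b); return X,[np.linalg.norm(np.cross(X-o,d/np.linalg.norm(d))) for o,d in R]
E
python3 - <<'E'
from h import *
a=[grab(n,n+'0.png') for n in ('scene','top','wrist')]
for r in a: print(r['mtx'].round(1).tolist(),r['extrinsics'].round(3).tolist())
E
```

```text
[[404.0, 0.0, 321.9], [0.0, 404.0, 196.4], [0.0, 0.0, 1.0]] [[-1.0, -0.004, -0.006, 542.36], [-0.0, 0.818, -0.576, 574.726], [0.007, -0.575, -0.818, 800.091], [0.0, 0.0, 0.0, 1.0]]
[[416.0, 0.0, 320.2], [0.0, 416.0, 205.8], [0.0, 0.0, 1.0]] [[-0.341, -0.917, 0.209, 371.316], [-0.94, 0.332, -0.076, 177.288], [0.0, -0.222, -0.975, 939.862], [0.0, 0.0, 0.0, 1.0]]
[[353.1, 0.0, 318.3], [0.0, 353.1, 197.3], [0.0, 0.0, 1.0]] [[0.407, 0.879, 0.247, 160.824], [0.913, -0.391, -0.112, 530.342], [-0.001, 0.271, -0.963, 372.625], [0.0, 0.0, 0.0, 1.0]]
```

View pics/scene0.png

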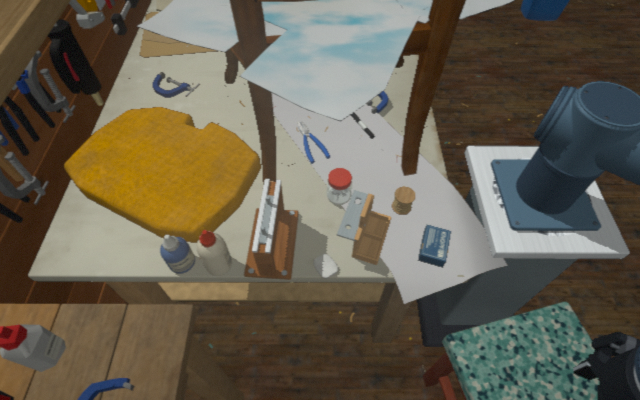

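View pics/top0.png

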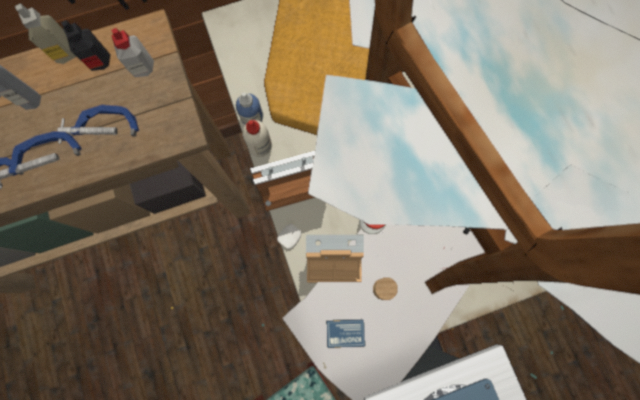

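The scene view shows the holder around (365,230) with its tray towards the robot and the rail with its pins at (268,230). The jar is at (340,185) and the chalk at (327,265), and an easel overhangs the table. In the top view the holder is at (335,258), and the rail at (285,178) is partly hidden by the canvas. Next I'll zoom in on both.

```bash
python3 - <<'E'
from h import *
a=cv2.imread('pics/scene0.png');b=cv2.imread('pics/top0.png')
A=cv2.resize(a[165:285,235:395],(800,600),interpolation=cv2.INTER_CUBIC)[:, :]
B=cv2.resize(b[140:290,245:395],(600,600),interpolation=cv2.INTER_CUBIC)
cv2.imwrite('pics/c1.png',A);cv2.imwrite('pics/c2.png',B)
E
```

```text
(no output)
```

View pics/c1.png

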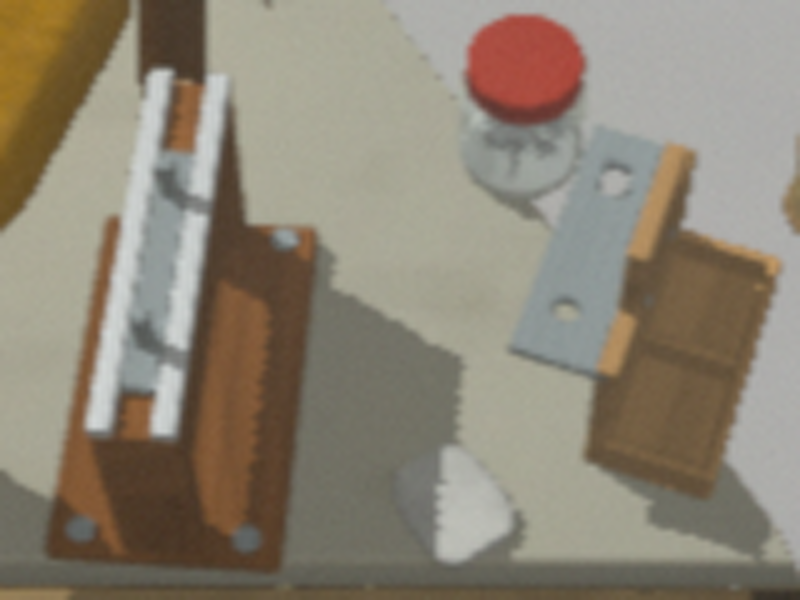

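View pics/c2.png

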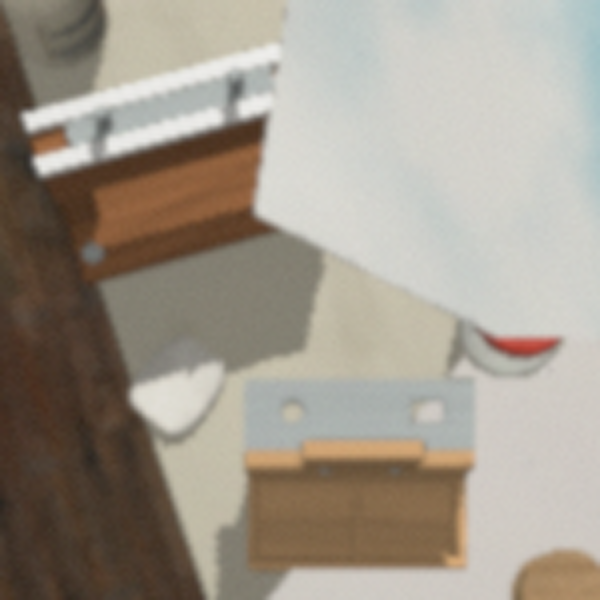

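The holder's holes show in both crops: round at c1 (566,309) and c2 (292,411), slot at c1 (617,180) and c2 (428,411). The pin tips are near c1 (163,172) and (139,322), and c2 (238,76) and (104,118).

```bash
python3 - <<'E'
from h import *
c={n:np.load('cal_%s.npz'%n) for n in('scene','top')}
S=lambda x,y:(235+x/5-.4,165+y/5-.4)
T=lambda x,y:(245+x/4-.4,140+y/4-.4)
P={'round':((566,309),(292,411)),'slot':((617,180),(428,411)),'flange corner +y far':((512,350),(246,381)),'flange -y far':((600,127),(473,379)),
'pinR':((163,172),(238,76)),'pinL':((139,322),(104,118)),
'railcornerFar':((87,434),(23,115)),'railcornerNear':((178,438),(40,177)),
'tab-y':((690,150),(423,442)),'tab+y':((632,260),(303,444)),'jarlid':((525,62),(525,340)),'chalk':((462,505),(178,395))}
for k,(s,t) in P.items():
    X,r=tri([(c['scene']['m'],c['scene']['e'],S(*s)),(c['top']['m'],c['top']['e'],T(*t))]);print(k,X.round(1),np.round(r,1))
# rail strips direction on z=125 
for s in [(160,70),(97,435),(148,70),(87,434),(230,77),(178,438),(217,77)]: print(s,onz('scene',S(*s),125).round(1))
for s in [(600,125),(512,350),(566,309),(617,180)]: print('fl',s,onz('scene',S(*s),80).round(1))
for s in [(246,381),(473,379),(292,411),(428,411)]: print('flT',s,onz('top',T(*s),80).round(1))
for s in [(23,115),(277,45),(40,177),(270,108)]: print('railT',s,onz('top',T(*s),125).round(1))
for s in [(303,444),(423,442),(303,458),(423,458)]: print('tabT',s,onz('top',T(*s),126).round(1))
E
```

```text
round [483.7 142.   77.6] [0.5 0.5]
slot [459.3  75.4  75.9] [1. 1.]
flange corner +y far [506.8 159.4  74. ] [1. 1.]
flange -y far [466.2  47.7  77.4] [1.7 1.7]
pinR [647.7 111.8 132.7] [0.4 0.4]
pinL [650.2 182.9 134.2] [0.6 0.6]
railcornerFar [669.5 222.3 119.5] [1. 1.]
railcornerNear [635.  224.2 120. ] [0.8 0.8]
tab-y [437.4  90.2 122.1] [5. 5.]
tab+y [460.5 144.4 120. ] [1. 1.]
jarlid [487.8   9.   68.2] [9.2 9.2]
chalk [525.  196.3   3.3] [0.5 0.5]
(160, 70) [653.9  54.4 125. ]
(97, 435) [663.8 226.  125. ]
(148, 70) [658.9  54.5 125. ]
(87, 434) [667.5 225.6 125. ]
(230, 77) [624.2  58.  125. ]
(178, 438) [633.6 227.1 125. ]
(217, 77) [629.7  58.  125. ]
fl (600, 125) [464.9  49.2  80. ]
fl (512, 350) [506.2 163.3  80. ]
fl (566, 309) [483.4 143.7  80. ]
fl (617, 180) [458.9  78.7  80. ]
flT (246, 381) [506.9 159.2  80. ]
flT (473, 379) [467.5  47.4  80. ]
flT (292, 411) [483.9 141.9  80. ]
flT (428, 411) [459.8  75.5  80. ]
railT (23, 115) [668.5 221.7 125. ]
railT (277, 45) [659.9  86.4 125. ]
railT (40, 177) [634.1 223.7 125. ]
railT (270, 108) [628.9 101.4 125. ]
tabT (303, 444) [460.7 144.3 126. ]
tabT (423, 442) [441.7  88.7 126. ]
tabT (303, 458) [454.3 146.6 126. ]
tabT (423, 458) [434.3  91.5 126. ]
```

```bash
python3 - <<'E'
from h import *
c={n:np.load('cal_%s.npz'%n) for n in('scene','top')}
def t(k,s,q):
    X,r=tri([(c['scene']['m'],c['scene']['e'],s),(c['top']['m'],c['top']['e'],q)]);print(k,X.round(0),np.round(r,1))
t('canvA',(338,118),(310,190));t('canvB',(243,78),(328,75));t('canvC',(415,15),(505,240))
t('legB',(410,172),(432,288))
for p in[(268,180),(410,172)]:print(onz('scene',p,0).round(0))
print('leg top',onz('top',(432,288),0).round(0), 'jar',onz('scene',(339.6,177),74).round(0))
for z in (135,140,144):
  print(z,[onz('scene',(235+x/5-.4,165+y/5-.4),z).round(1).tolist() for x,y in((163,172),(139,322))],[onz('top',(245+x/4-.4,140+y/4-.4),z).round(1).tolist() for x,y in((238,76),(104,118))])
from scipy.spatial.transform import Rotation as R
s=bot.read_state();print(s['time_s'],s['ee_pos'],R.from_rotvec(s['ee_rot']).as_matrix().round(3),s['ft_force'],s['gripper_width'])
# tool-down grasp yaw
M=R.from_rotvec(s['ee_rot']).as_matrix();print('jaw dir deg',np.degrees(np.arctan2(M[1,1],M[0,1])))
E
```

```text
canvA [516. 140. 382.] [0.5 0.5]
canvB [666.  58. 390.] [3.2 3.2]
canvC [371. -74. 413.] [9.9 9.9]
legB [313. -66.  -1.] [0.4 0.4]
[671. -38.   0.]
[313. -65.   0.]
leg top [312. -65.   0.] jar [497.  10.  74.]
135 [[647.0, 113.6, 135.0], [650.7, 183.1, 135.0]] [[647.4, 111.9, 135.0], [649.4, 183.1, 135.0]]
140 [[646.2, 117.1, 140.0], [649.8, 186.1, 140.0]] [[645.7, 112.3, 140.0], [647.7, 183.1, 140.0]]
144 [[645.5, 119.9, 144.0], [649.2, 188.4, 144.0]] [[644.3, 112.6, 144.0], [646.3, 183.0, 144.0]]
0.15 [222.91790521 502.40551134 247.64842137] [[-0.914  0.406 -0.001]
 [ 0.406  0.914 -0.001]
 [ 0.    -0.001 -1.   ]] [-0.06272899  0.75710378 -0.54247414] 85.59229483920699
jaw dir deg 66.06240787642574
```

View pics/wrist0.png

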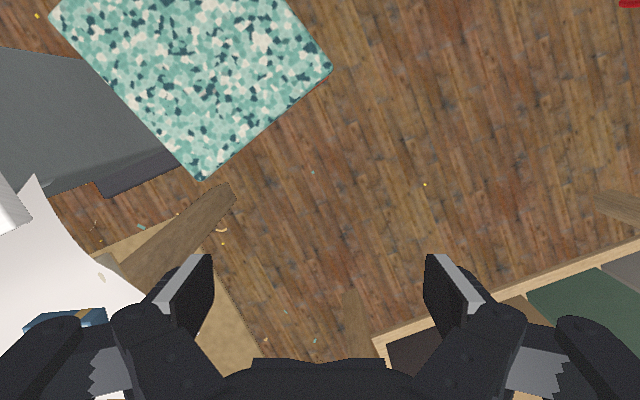

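The wrist view shows only floor and the open fingers. The canvas hangs at z≈385, with its corner near (516,140), so I'll approach the holder from the robot's +y side and log the joints to learn how high the forearm sits.

Request:
arm_command:
  plan:
    - [[20,-40,0],-9]
    - [[20,-40,0],-9]
    - [[20,-40,0],-9]
    - [[20,-40,0],-9]
    - [[20,-40,0],-9]
  jaw: 0.3
  grip_force: 40

```text
time_s: 0.78
ee_pos: [323.5, 301.4, 248.2]
ee_rot: [1.784, 2.586, -0.0]
ft_force: [0.6, 0.0, 0.2]
gripper_width: 55.4
```

```bash
python3 - <<'E'
from h import *
from scipy.optimize import least_squares
s=bot.read_state();print(s['time_s'],s['ee_pos'].round(1) if hasattr(s['ee_pos'],'round') else s['ee_pos'],np.round(s['q'],3),s['ft_force'])
for p in[(320,193),(360,203),(400,213),(450,226),(505,240)]:print('top390',p,onz('top',p,390).round(0))
for p in[(338,118),(375,105),(390,75),(410,30),(300,102),(243,78)]:print('sc390',p,onz('scene',p,390).round(0))
r=grab('scene','scene1.png')
E
```

```text
0.775 [323.5 301.4 248.2] [ 0.497  0.061  1.775 -0.     1.306  0.134] [0.6406059  0.01565733 0.1957162 ]
top390 (320, 193) [506. 129. 390.]
top390 (360, 203) [474.  82. 390.]
top390 (400, 213) [443.  37. 390.]
top390 (450, 226) [404. -20. 390.]
top390 (505, 240) [361. -81. 390.]
sc390 (338, 118) [516. 148. 390.]
sc390 (375, 105) [461. 120. 390.]
sc390 (390, 75) [432.  51. 390.]
sc390 (410, 30) [385. -71. 390.]
sc390 (300, 102) [572. 115. 390.]
sc390 (243, 78) [662.  61. 390.]
```

View pics/scene1.png

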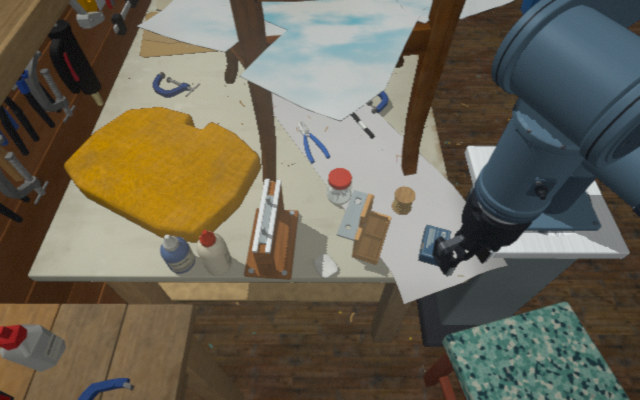

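The scene view shows the wrist column at (530,150), clear of the canvas. I'll check the canvas edges more closely, since the column has to go down beside them.

```bash
python3 - <<'E'
from h import *
a=cv2.imread('pics/scene1.png');b=cv2.imread('pics/top0.png')
A=cv2.resize(a[0:130,230:430],(800,520),interpolation=cv2.INTER_CUBIC)
cv2.imwrite('pics/c3.png',A)
r=grab('wrist','wrist1.png')
E
```

```text
(no output)
```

View pics/c3.png

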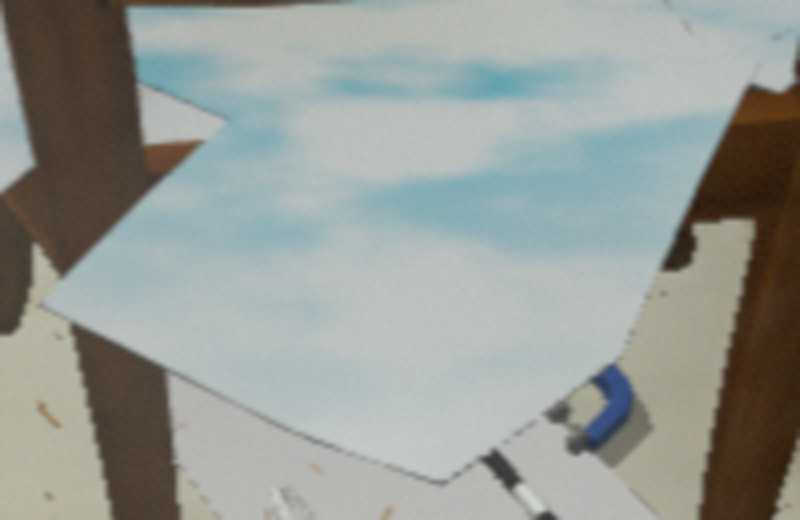

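```bash
python3 - <<'E'
from h import *
t=np.load('cal_top.npz');s=np.load('cal_scene.npz')
def edge(pl,pts):
    o,d1=ray(t['m'],t['e'],pl[0]);_,d2=ray(t['m'],t['e'],pl[1]);n=np.cross(d1,d2)
    for p in pts:
        q,d=ray(s['m'],s['e'],p);X=q+d*(n@(o-q))/(n@d);print(p,X.round(0))
edge(((310,190),(505,240)),[(340,120.5),(351,113),(362.5,106),(375,96),(386,87.5),(395,67),(406,45),(417,22.5)])
edge(((328,75),(310,190)),[(340,120.5),(320,114),(300,107),(273,94),(240,76)])
E
```

```text
(340, 120.5) [511. 122. 360.]
(351, 113) [492.  85. 341.]
(362.5, 106) [468.  39. 314.]
(375, 96) [440. -10. 294.]
(386, 87.5) [412. -60. 273.]
(395, 67) [406. -40. 336.]
(406, 45) [396. -32. 387.]
(417, 22.5) [388. -23. 434.]
(340, 120.5) [513. 142. 379.]
(320, 114) [542. 126. 377.]
(300, 107) [573. 110. 376.]
(273, 94) [615.  87. 381.]
(240, 76) [667.  58. 391.]
```

View pics/wrist1.png

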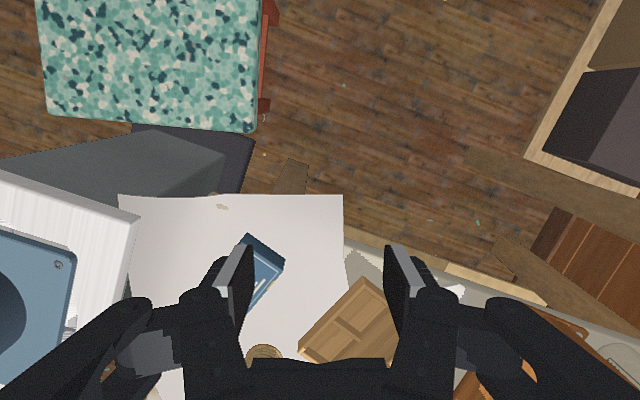

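The wrist view shows the holder tray at (345,325) between the fingers, and the sheet edge stays at least 50 mm from the holder's grasp axis. Now I'll move above the tab.

Request:
arm_command:
  plan:
    - [[25,-37,-10],-8.2]
    - [[25,-37,-10],-8.2]
    - [[25,-37,-10],-8.2]
    - [[25,-37,-10],-8.2]
    - [[24.5,-36,-10],-8.2]

```text
time_s: 1.5
ee_pos: [448.3, 118.1, 197.9]
ee_rot: [-2.575, -1.799, -0.0]
ft_force: [0.4, 1.0, 0.2]
gripper_width: 55.3
```

```bash
python3 - <<'E'
from h import *
s=bot.read_state();print(s['time_s'],s['ee_pos'],np.round(s['q'],3),np.round(s['tau'],1),s['ft_force'])
r=grab('wrist','wrist2.png');print(r['extrinsics'].round(2).tolist())
# predicted tab corners
m,e=r['mtx'],r['extrinsics'];Ei=np.linalg.inv(e)
a=np.radians(-20);hx=np.array([np.cos(a),np.sin(a),0]);hy=np.array([-np.sin(a),np.cos(a),0])
img=cv2.imread('pics/wrist2.png')
for p in [np.array([448,117.6,126])+sx*5*hx+sy*30*hy for sx in(-1,1) for sy in(-1,1)]:
    c=Ei[:3,:3]@p+Ei[:3,3];u=m@c/c[2];print(u.round(0)[:2]);cv2.circle(img,tuple(int(v) for v in u[:2]),3,(0,0,255),1)
cv2.imwrite('pics/w2.png',img)
E
```

```text
1.5 [448.26544955 118.12760766 197.93601654] [1.600e-02 1.460e-01 1.809e+00 1.000e-03 1.187e+00 3.670e-01] [  2.8 -37.6 -25.9  -0.1   0.4  -0.7] [0.40803119 0.97780071 0.18016593]
[[0.94, -0.33, -0.09, 472.88], [-0.35, -0.9, -0.25, 182.71], [-0.0, 0.27, -0.96, 322.99], [0.0, 0.0, 0.0, 1.0]]
[309. 267.]
[308. 170.]
[325. 267.]
[326. 170.]
```

View pics/w2.png

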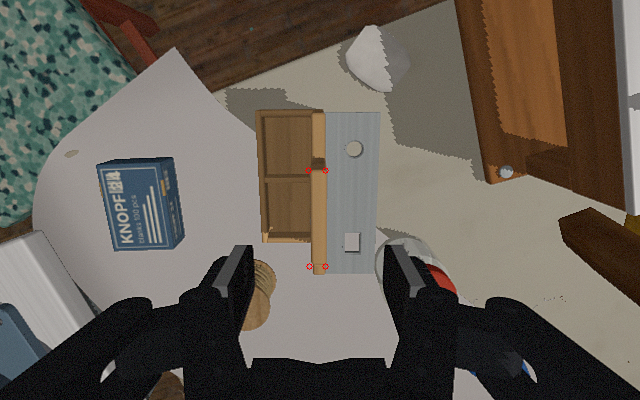

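The predicted tab corners (309–326, 170–267) fall on the tab. Next I'll descend and grip.

Request:
arm_command:
  plan:
    - [[0.5,-0.5,-25],0]
    - [[0.5,0,-25],0]
    - [[0,0,-20],0]
    - [[0,0,-16],0]
    - [[0,0,0],0]
  jaw: -0.1

```text
time_s: 2.17
ee_pos: [447.5, 118.9, 111.2]
ee_rot: [-2.569, -1.804, 0.004]
ft_force: [0.4, -0.4, -0.8]
gripper_width: 38.5
```

Request:
arm_command:
  plan:
    - [[0,0,0],0]
    - [[0,0,0],0]
    - [[0,0,0],0]
    - [[0,0,0],0]
  jaw: -1
  grip_force: 60

```text
time_s: 2.68
ee_pos: [449.2, 118.5, 113.2]
ee_rot: [2.572, 1.803, 0.003]
ft_force: [-0.9, 1.0, 6.6]
gripper_width: 9.2
```

The grip closed on the tab at 9.2 mm. Next I'll lift.

Request:
arm_command:
  plan:
    - [[0,0,15],0]
    - [[0,0,25],0]
    - [[0,0,30],0]
    - [[0,0,25],0]
    - [[0,0,0],0]

```text
time_s: 3.3
ee_pos: [449.7, 118.1, 208.5]
ee_rot: [2.571, 1.802, 0.005]
ft_force: [-0.8, -0.0, -3.1]
gripper_width: 9.2
```

Request:
arm_command:
  plan:
    - [[23,6,0],3.5]
    - [[23,6,0],3.5]
    - [[23,6,0],3.5]
    - [[23,6,0],3.5]
    - [[23,6,0],3.5]

```text
time_s: 3.92
ee_pos: [563.4, 148.2, 204.9]
ee_rot: [-2.265, -2.174, 0.004]
ft_force: [0.4, 0.1, -3.5]
gripper_width: 9.4
```

```bash
python3 - <<'E'
from h import *
s=bot.read_state();print(s['time_s'],s['ee_pos'],s['ee_rot'],np.round(s['q'],3),np.round(s['tau'],1),s['ft_force'],s['ft_torque'],s['gripper_width'])
r=grab('wrist','wrist3.png');grab('scene','scene3.png');grab('top','top3.png')
b=cv2.imread('pics/wrist3.png');sc=cv2.imread('pics/scene3.png')
out=np.zeros((600,640,3),np.uint8);out[:400]=b
out[400:]=np.hstack([cv2.resize(sc[165:265,235:395],(320,200)),cv2.resize(cv2.imread('pics/top3.png')[140:240,245:405],(320,200))])
cv2.imwrite('pics/w3.png',out)
E
```

```text
3.925 [563.38267913 148.18914426 204.85427656] [-2.26459411 -2.17435397  0.00441278] [ 0.066  0.35   1.516 -0.     1.279  0.107] [ -0.1 -52.2 -27.9   0.   -0.1   0.6] [ 0.37524536  0.06187611 -3.47657252] [-0.0074163 -0.068049   0.0074867] 9.351730750582982
```

View pics/w3.png

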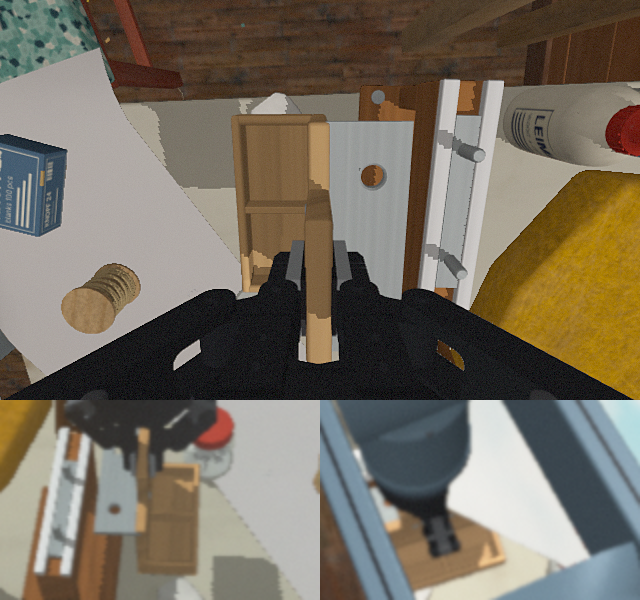

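The wrist view shows the pin-tip faces at (479,155) and (461,273) and the round hole at (373,175). The holder hangs square in the grip.

```bash
cp cal_wrist.npz w3.npz; cp cal_scene.npz s3.npz; python3 - <<'E'
from h import *
w=np.load('w3.npz');s=np.load('s3.npz')
def f(p,z):
    o,d=ray(w['m'],w['e'],p);return (o+d*(z-o[2])/d[2]).round(1)
im=w['img']
# refine round hole centre: brown in grey
hsv=cv2.cvtColor(im,cv2.COLOR_RGB2HSV)
roi=hsv[155:197,352:395];mk=((roi[...,1]>90)).astype(np.uint8)
n,l,st,c=cv2.connectedComponentsWithStats(mk);print('hole',[(st[i],c[i]+[352,155]) for i in range(1,n) if st[i][4]>60])
for z in(140,144):print('tips',z,f((479,155),z),f((461,273),z))
ph=(373,175.5)
for z in(169,172,175):print('hole',z,f(ph,z))
print('tri',tri([(w['m'],w['e'],ph),(s['m'],s['e'],(292.3,219))]))
print('tips tri',tri([(w['m'],w['e'],(479,155)),(s['m'],s['e'],(235+139/5-.4,165+322/5-.4))]),tri([(w['m'],w['e'],(461,273)),(s['m'],s['e'],(235+163/5-.4,165+172/5-.4))]))
print('flange edge',f((414,122),172),f((406,285),172))
print('rail strip',[f(p,125) for p in((450,80),(424,305),(441,80),(493,80),(472,300))])
A=cv2.resize(cv2.cvtColor(im,cv2.COLOR_RGB2BGR)[110:300,345:505],(640,760),interpolation=cv2.INTER_CUBIC)[:600]
A=cv2.resize(cv2.cvtColor(im,cv2.COLOR_RGB2BGR)[80:310,340:510],(443,600),interpolation=cv2.INTER_CUBIC)
B=cv2.resize(cv2.cvtColor(s['img'],cv2.COLOR_RGB2BGR)[175:275,245:305],(357,595),interpolation=cv2.INTER_CUBIC)
o=np.zeros((600,800,3),np.uint8);o[:,:443]=A;o[:595,443:]=B;cv2.imwrite('pics/z3.png',o)
E
```

```text
hole [(array([  9,  10,  22,  21, 364], dtype=int32), array([371.52472527, 175.06318681]))]
tips 140 [652.1 183.6 140. ] [647.2 113.3 140. ]
tips 144 [650.3 184.3 144. ] [645.5 115.5 144. ]
hole 169 [590.8 181.1 169. ]
hole 172 [590.4 181.8 172. ]
hole 175 [589.9 182.4 175. ]
tri (array([591.6741405 , 180.50153816, 166.90112832]), [np.float64(0.5828854605334837), np.float64(0.5828854605334581)])
tips tri (array([651.25316403, 184.20489843, 138.74631558]), [np.float64(1.4738040227250786), np.float64(1.4738040227249798)]) (array([647.41875794, 113.25456715, 136.97957149]), [np.float64(1.574259394018881), np.float64(1.5742593940189444)])
flange edge [608.3 205.  172. ] [606.8 125.2 172. ]
rail strip [array([639.5, 223.2, 125. ]), array([630.7,  82.6, 125. ]), array([634.5, 223.4, 125. ]), array([663.1, 222.2, 125. ]), array([662. ,  85.2, 125. ])]
```

View pics/z3.png

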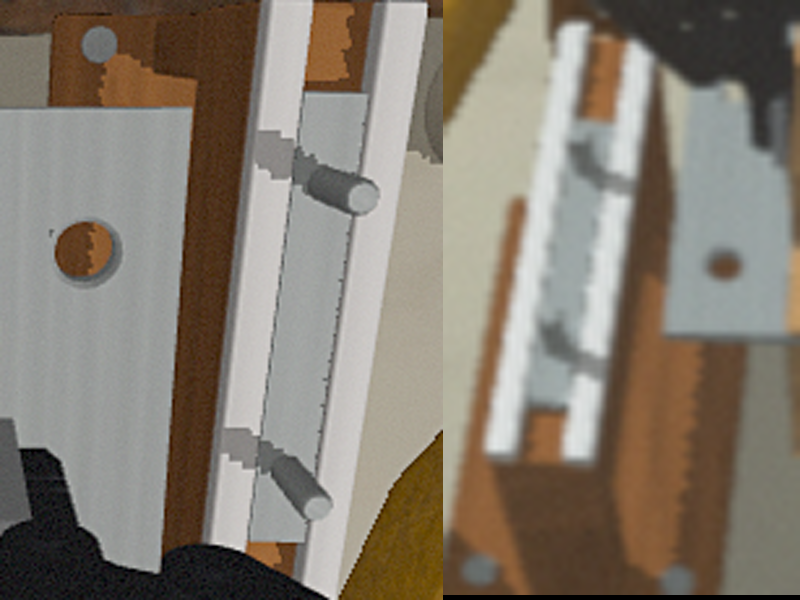

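Tip faces sit at z3 (363,195) and (317,505), and the round hole's upper rim is centred at (88,253). From these I can work out the rail line, the pins and the hole in the same view.

```bash
python3 - <<'E'
from h import *
w=np.load('w3.npz')
def f(p,z):
    p=(340+p[0]/2.606-.3,80+p[1]/2.606-.3)
    o,d=ray(w['m'],w['e'],p);return o+d*(z-o[2])/d[2]
yaw=lambda a,b:np.degrees(np.arctan2(-(a-b)[0],(a-b)[1]))
e1=[f((260,0),125),f((205,545),125)];e2=[f((427,0),125),f((349,580),125)]
print('edges',np.round(e1+e2,1),yaw(*e1),yaw(*e2))
t=[f((363,195),144),f((317,505),144)];print('tips',np.round(t,1),yaw(*t),np.linalg.norm(t[0]-t[1]))
for z in(168,172):
  h=f((88,253),z);fe=[f((192,108),z),f((161,572),z)];print('hole',h.round(1),'edge',np.round(fe,1),yaw(*fe))
g=[f((303,93),125),f((249,541),125),f((367,95),125)];print('strip ends',np.round(g,1))
E
```

```text
edges [[633.7 223.6 125. ]
 [626.6  94.8 125. ]
 [668.8 222.2 125. ]
 [663.2  83.4 125. ]] -3.142483540947248 -2.337772275289651
tips [[650.3 184.5 144. ]
 [645.7 115.2 144. ]] -3.767936433250002 69.51737058187445
hole [591.2 180.2 168. ] edge [[609.  205.  168. ]
 [605.7 114.7 168. ]] -2.1166024552158373
hole [590.6 181.1 172. ] edge [[608.  205.3 172. ]
 [604.7 117.3 172. ]] -2.116602455215852
strip ends [[643.9 204.  125. ]
 [637.5  95.5 125. ]
 [657.8 203.  125. ]]
```

Request:
arm_command:
  plan:
    - [[12,0.8,0],-0.14]
    - [[12,0.8,0],-0.14]
    - [[12,0.8,0],-0.14]
    - [[12,0.8,0],-0.14]
    - [[10.8,0.8,0],-0.14]

```text
time_s: 4.7
ee_pos: [623.3, 152.2, 207.3]
ee_rot: [2.282, 2.159, 0.0]
ft_force: [-0.3, 0.0, -3.0]
gripper_width: 9.0
```

Request:
arm_command:
  plan:
    - [[0,0,-8],0]
    - [[0,0,-7],0]
    - [[0,0,0],0]

```text
time_s: 5.08
ee_pos: [621.3, 152.2, 191.0]
ee_rot: [-2.28, -2.159, 0.003]
ft_force: [-0.2, -0.8, -3.1]
gripper_width: 9.2
```

```bash
python3 - <<'E'
from h import *
s=bot.read_state();print(s['time_s'],s['ee_pos'],s['ee_rot'],s['ft_force'],s['ft_torque'],np.round(s['tau'],1))
r=grab('wrist','wrist4.png');im=cv2.imread('pics/wrist4.png')
cv2.imwrite('pics/z4.png',cv2.resize(im[90:270,310:470],(533,600),interpolation=cv2.INTER_CUBIC))
E
```

```text
5.075 [621.34533736 152.20821945 191.03064439] [-2.2800208  -2.15875468  0.00325248] [-0.15562903 -0.84653642 -3.13206813] [ 0.00791255 -0.04638737  0.0108684 ] [ -0.1 -57.1 -29.7  -0.   -0.1  -0. ]
```

View pics/z4.png

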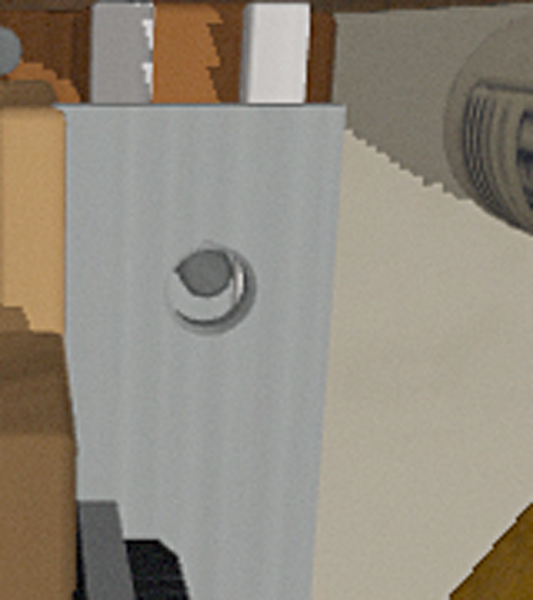

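The pin tip is visible inside the round hole: tip at (206,271), hole rim centre at (211,288). The rays give me the correction.

```bash
python3 - <<'E'
from h import *
w=np.load('cal_wrist.npz')
def f(p,z):
    p=(310+p[0]/3.333-.35,90+p[1]/3.333-.35)
    o,d=ray(w['m'],w['e'],p);return (o+d*(z-o[2])/d[2]).round(1)
print('tip',f((206,271),144));
for z in(154,158,161):print('hole',z,f((211,288.5),z))
print('flange edge',f((345,106),158),f((312,590),158), 'rail strip outer',f((93,3),125),f((308,3),125),'tip',f((206,271),144))
E
```

```text
tip [650.1 184.5 144. ]
hole 154 [649.4 184.1 154. ]
hole 158 [648.8 185.  158. ]
hole 161 [648.4 185.7 161. ]
flange edge [666.7 208.6 158. ] [663.1 138.7 158. ] rail strip outer [635.8 223.9 125. ] [669.2 222.  125. ] tip [650.1 184.5 144. ]
```

Request:
arm_command:
  plan:
    - [[1.2,-0.4,0],0]
    - [[0,0,-3],0]
    - [[0,0,-2],0]
    - [[0,0,0],0]

```text
time_s: 5.62
ee_pos: [623.5, 151.8, 187.0]
ee_rot: [-2.281, -2.16, 0.001]
ft_force: [-0.5, 0.5, -2.9]
gripper_width: 8.8
```

Request:
arm_command:
  plan:
    - [[0,0,-1.5],0]
    - [[0,0,-1.5],0]
    - [[0,0,0],0]

```text
time_s: 6.0
ee_pos: [623.5, 151.8, 184.1]
ee_rot: [-2.281, -2.16, 0.0]
ft_force: [-0.5, -0.2, -3.5]
gripper_width: 8.8
```

Request:
arm_command:
  plan:
    - [[0,0,-1],0]
    - [[0,0,-1],0]
    - [[0,0,0],0]

```text
time_s: 6.38
ee_pos: [623.6, 151.8, 182.2]
ee_rot: [-2.281, -2.16, 0.0]
ft_force: [-0.1, 0.6, -2.5]
gripper_width: 9.2
```

Request:
arm_command:
  plan:
    - [[0,0,-1],0]
    - [[0,0,-1],0]
    - [[0,0,0],0]

```text
time_s: 6.75
ee_pos: [623.6, 151.8, 180.1]
ee_rot: [-2.281, -2.16, 0.0]
ft_force: [-0.6, -0.7, -3.1]
gripper_width: 9.4
```

Request:
arm_command:
  plan:
    - [[0,0,-1],0]
    - [[0,0,-1],0]
    - [[0,0,0],0]

```text
time_s: 7.12
ee_pos: [623.6, 151.8, 178.2]
ee_rot: [-2.281, -2.16, 0.0]
ft_force: [-0.7, 0.5, -2.5]
gripper_width: 9.0
```

Request:
arm_command:
  plan:
    - [[0,0,-1],0]
    - [[0,0,0],0]

```text
time_s: 7.38
ee_pos: [623.6, 151.8, 177.2]
ee_rot: [-2.281, -2.16, 0.0]
ft_force: [-0.2, -0.4, -2.9]
gripper_width: 8.6
```

Request:
arm_command:
  plan:
    - [[0,0,-1],0]
    - [[0,0,-1],0]
    - [[0,0,-1],0]
    - [[0,0,0],0]

```text
time_s: 7.88
ee_pos: [623.5, 151.8, 174.1]
ee_rot: [-2.281, -2.16, 0.0]
ft_force: [-0.2, 0.4, -2.5]
gripper_width: 8.7
```

Request:
arm_command:
  plan:
    - [[0,0,-1],0]
    - [[0,0,-1],0]
    - [[0,0,-1],0]
    - [[0,0,0],0]

```text
time_s: 8.38
ee_pos: [623.6, 151.8, 171.1]
ee_rot: [-2.281, -2.16, 0.0]
ft_force: [-0.4, 0.7, -3.4]
gripper_width: 8.8
```

Request:
arm_command:
  plan:
    - [[0,0,-1],0]
    - [[0,0,-1],0]
    - [[0,0,-1],0]
    - [[0,0,0],0]

```text
time_s: 8.88
ee_pos: [623.6, 151.8, 168.2]
ee_rot: [-2.281, -2.16, 0.0]
ft_force: [-0.6, -0.3, -3.5]
gripper_width: 9.0
```

Request:
arm_command:
  plan:
    - [[0,0,-1],0]
    - [[0,0,-1],0]
    - [[0,0,0],0]

```text
time_s: 9.25
ee_pos: [623.6, 151.8, 166.2]
ee_rot: [-2.281, -2.16, 0.0]
ft_force: [-0.9, -0.2, -2.1]
gripper_width: 9.1
```

Both pins have gone through without resistance. Now I'll lower it gently until it seats.

Request:
arm_command:
  plan:
    - [[0,0,-1],0]
    - [[0,0,0],0]

```text
time_s: 9.5
ee_pos: [623.6, 151.8, 165.2]
ee_rot: [-2.281, -2.16, 0.0]
ft_force: [-0.5, 0.1, -3.8]
gripper_width: 9.2
```

Request:
arm_command:
  plan:
    - [[0,0,-0.7],0]
    - [[0,0,0],0]

```text
time_s: 9.75
ee_pos: [623.6, 151.8, 164.5]
ee_rot: [-2.281, -2.16, 0.0]
ft_force: [-0.2, 0.6, -3.8]
gripper_width: 8.9
```

Request:
arm_command:
  plan:
    - [[0,0,-0.7],0]
    - [[0,0,0],0]

```text
time_s: 10.0
ee_pos: [623.6, 151.8, 163.8]
ee_rot: [-2.281, -2.16, 0.0]
ft_force: [-0.2, 0.2, -3.8]
gripper_width: 9.0
```

Request:
arm_command:
  plan:
    - [[0,0,-0.5],0]
    - [[0,0,0],0]

```text
time_s: 10.25
ee_pos: [623.6, 151.8, 163.4]
ee_rot: [-2.281, -2.16, 0.0]
ft_force: [-0.7, 0.4, -2.9]
gripper_width: 8.8
```

Request:
arm_command:
  plan:
    - [[0,0,-0.6],0]
    - [[0,0,0],0]

```text
time_s: 10.5
ee_pos: [623.6, 151.8, 163.2]
ee_rot: [2.281, 2.16, 0.0]
ft_force: [-2.3, -0.1, 0.1]
gripper_width: 8.8
```

Request:
arm_command:
  plan:
    - [[0,0,-0.6],0]
    - [[0,0,0],0]

```text
time_s: 10.75
ee_pos: [623.6, 151.8, 163.2]
ee_rot: [2.281, 2.16, 0.001]
ft_force: [-4.2, -1.0, 4.9]
gripper_width: 9.2
```

Request:
arm_command:
  plan:
    - [[0,0,-0.6],0]
    - [[0,0,0],0]

```text
time_s: 11.0
ee_pos: [623.6, 151.8, 163.2]
ee_rot: [2.281, 2.159, 0.001]
ft_force: [-5.3, -0.8, 7.5]
gripper_width: 9.0
```

It seated at TCP z 163.2, exactly the predicted home height, with about 10 N on it. I'll ease off and open.

Request:
arm_command:
  plan:
    - [[0,0,1.2],0]
    - [[0,0,0],0]
  grip_force: 20

```text
time_s: 11.25
ee_pos: [623.7, 151.8, 163.2]
ee_rot: [2.281, 2.16, 0.001]
ft_force: [-2.7, -0.1, 4.4]
gripper_width: 9.2
```

Request:
arm_command:
  plan:
    - [[0,0,0],0]
    - [[0,0,0],0]
    - [[0,0,0],0]
    - [[0,0,0],0]
  jaw: -0.2

```text
time_s: 11.75
ee_pos: [623.7, 151.8, 162.6]
ee_rot: [-2.281, -2.16, 0.0]
ft_force: [0.5, 0.2, 0.2]
gripper_width: 33.8
```

Request:
arm_command:
  plan:
    - [[0,0,15],0]
    - [[0,0,20],0]
    - [[0,0,25],0]
    - [[0,0,20],0]
    - [[0,0,0],0]

```text
time_s: 12.38
ee_pos: [624.9, 151.9, 245.9]
ee_rot: [2.279, 2.157, 0.007]
ft_force: [0.1, 0.0, -0.5]
gripper_width: 34.4
```

```bash
python3 - <<'E'
from h import *
s=bot.read_state();print(s['time_s'],s['ee_pos'],s['ft_force'],s['gripper_width'])
grab('wrist','wrist5.png');grab('scene','scene5.png')
w=np.load('cal_wrist.npz');im=w['img']
a=np.radians(-3);hx=np.array([np.cos(a),np.sin(a),0]);hy=np.array([-np.sin(a),np.cos(a),0])
Ei=np.linalg.inv(w['e'])
def pr(p):
    c=Ei[:3,:3]@p+Ei[:3,3];return (w['m']@c/c[2])[:2].round(0)
tip=np.array([650.,184.5,144]);fl=tip-35*hy
print('pred tip',pr(tip),'flange far corner',pr(fl+[0,0,-14]+17*hx+60*hy),'near board',pr(fl+[0,0,-14]-20*hx+60*hy))
u=pr(tip);x,y=map(int,u)
print(cv2.cvtColor(im,cv2.COLOR_RGB2GRAY)[y-24:y+25:3,x-24:x+25:3])
# tab top found by tan colour
hsv=cv2.cvtColor(im,cv2.COLOR_RGB2HSV)
m=((hsv[...,0]>8)&(hsv[...,0]<22)&(hsv[...,1]>70)&(hsv[...,2]>150)).astype(np.uint8)
tt=fl+[0,0,32]-25*hx
print('tab top corners pred',[pr(tt+i*5*hx+j*30*hy).tolist() for i in(-1,1) for j in(-1,1)])
n,l,st,c=cv2.connectedComponentsWithStats(m);print([(st[i].tolist(),c[i].round(0).tolist()) for i in range(1,n) if st[i][4]>200])
# jar lid & chalk in scene
S=np.load('cal_scene.npz')['img'];h=cv2.cvtColor(S,cv2.COLOR_RGB2HSV)
R0=cv2.cvtColor(cv2.imread('pics/scene0.png'),cv2.COLOR_BGR2HSV)
for H in(R0,h):
    r=H[160:210,315:365];k=((r[...,0]<8)|(r[...,0]>172))&(r[...,1]>150);yy,xx=np.nonzero(k);print('lid',xx.mean()+315,yy.mean()+160,k.sum())
    r=H[250:280,312:342];k=(r[...,1]<25)&(r[...,2]>190);yy,xx=np.nonzero(k);print('chalk',xx.mean()+312,yy.mean()+250,k.sum())
o=np.hstack([cv2.resize(cv2.cvtColor(im,cv2.COLOR_RGB2BGR)[40:340,250:550],(400,400)),cv2.resize(cv2.cvtColor(S,cv2.COLOR_RGB2BGR)[160:285,230:355],(400,400))])
cv2.imwrite('pics/final.png',o)
E
```

```text
12.375 [624.90819275 151.89872249 245.89191813] [ 0.08199027  0.00791043 -0.54356362] 34.40163791235158
pred tip [352. 154.] flange far corner [377. 113.] near board [321. 113.]
[[155 159 152 155 152 153 156 153 151 154 158 148 151 153 157 154 157]
 [155 158 154 155 150 159 153 156 151 154 156 151 151 154 156 152 157]
 [153 154 154 158 153 155 152 152 151 152 153 152 153 153 156 153 153]
 [154  95 104 101  97 160 155 153 152 154 157 154 149 153 157 153 157]
 [153 156 107 109 108 105 115 149 139 149 159 152 153 151 156 152 151]
 [149  98 105 110 106 109  75  92  85 102 119 155 151 150 154 151 153]
 [157 160 112 106 105  90  86  88  83  82 106 137 151 153 153 152 152]
 [155 153 157 162 161  78  84  94 165 158 103 116 150 154 157 153 151]
 [154 153 153 155 153 161  85 155 159 157 136 151 150 156 154 151 153]
 [155 154 155 157 155 156 121 130 155 163 126 153 151 157 154 150 149]
 [156 153 155 155 153 156 153 140 105 138 153 152 148 157 152 153 150]
 [154 150 157 156 150 154 151 155 152 155 150 155 153 156 156 155 137]
 [152 155 155 154 151 155 151 156 149 154 150 149 149 159 156 155 138]
[... 213 characters left out ...]

 [152 151 158 155 152 154 152 156 149 154 154 151 152 159 153 155 102]]
tab top corners pred [[306.0, 269.0], [304.0, 172.0], [322.0, 269.0], [322.0, 172.0]]
[([310, 115, 13, 45, 553], [316.0, 136.0]), ([306, 173, 16, 104, 1495], [313.0, 223.0]), ([491, 178, 45, 43, 544], [513.0, 197.0]), ([425, 179, 215, 219, 13022], [551.0, 279.0]), ([468, 213, 45, 27, 321], [487.0, 226.0]), ([30, 278, 37, 41, 849], [49.0, 297.0]), ([435, 373, 30, 27, 218], [448.0, 388.0])]
lid 339.68666666666667 177.33666666666667 300
chalk 327.3333333333333 270.3333333333333 3
lid 339.55743243243245 177.2060810810811 296
chalk nan nan 0<stdin>:24: RuntimeWarning: Mean of empty slice.
  ret = ret.dtype.type(ret / rcount)
```

```bash
python3 -c "
from workcell import bot
s=bot.read_state();print(s['time_s'],s['ft_force'],s['ee_pos'])
print(bot.hand_in())"
```

```text
12.475 [-0.65324232 -0.20086825 -0.41364137] [623.53629008 151.79604363 242.94191213]
the job is handed in; nothing more can be done
None
```

The holder is hanging on the rail with its tray towards the robot, and I let go of it and handed the job in at about 12.5 s. No verdict was reported.

**Hanging it:** I gripped the tab from above and lined the round hole up with its pin using the wrist camera. The flange then went down over both pins in 0.5–3 mm steps without resistance. It stopped at TCP z 163.2 mm, which puts the tab centre at about 152 mm, the home height. It was pressed down with about 10 N at most.

**Checks after release:**
- **Holder:** The tab top appears in the wrist view within a few pixels of where it should be when hung, and the brightness there fits a pin standing in the round hole.
- **Robot:** The gripper is about 80 mm above the holder, and the wrist force is near zero.
- **Jar:** Its lid is at the same pixels as at the start, to about 0.2 px.

**What I could not confirm:**
- **Slot pin:** The pin in the slot was never seen directly. I infer it is through because the flange seated at home height.
- **Chalk:** The colour check for the chalk failed both before and after, so its position is not confirmed. The arm and holder passed well above it.
- **Final picture:** It was refused because I had reached the 12-picture limit, so the last check is numbers only.
- **Pin height:** My first two-view estimate put the tips at about 133 mm instead of 144 mm. I had picked points too low on the pins, so I aimed from the close wrist view instead.

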